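# Take up the play of a rotisserie basket with its stop collar

## Task

The tumble basket on the rotisserie spit is loose and slides to and fro. Loosen the thumbscrew of the stop collar on the bracket side, slide that collar along the spit until the basket bears against the motor-side collar and its sprung hub is squeezed by about 2 to 3 mm (never squeezed solid), then tighten the thumbscrew so that the collar keeps it so, and let go. Leave the spit handle, spare fork, jars, oil bottle and bowl around it where they are.

Things in the scene. Friction and masses are not known exactly. Their poses are not given: they have to be found in the camera images.
- rotisserie: countertop rotisserie, fixed, on a black base 200 x 540 mm. Origin on the counter under the spit; its y axis runs along the spit from motor to bracket, z up. The spit is a fixed 10 mm square bar through x = 0, its axis 150 mm above the counter. Motor housing at y = -312 to -212 mm (top 212 mm above the counter), steel bracket at y = 195 mm (top 160 mm).
- collar: stop collar between basket and bracket: steel ring on the spit, 32 mm diameter, 26 mm long (13 mm each way from its origin along the spit). Origin on the spit axis, axes as the rotisserie's. It slides along the spit, cannot turn; towards the motor (-y) it meets the hub. Thumbscrew tight: holds over 20 N; loose: slides with about 1.5 N. The motor-side collar looks like it and must not be used.
- thumbscrew (a joint): angle of the stop collar's thumbscrew, rad: 0 = screwed fully down (end stop); grows as it is turned counter-clockwise seen from above (loosening), end stop 1.7. The clamp bites below about 0.9, harder towards 0; below 0.35 is tight, above 1.0 loose. Starts at 0 to 0.2, so one wrist turn of about 1.3 loosens it. Turning takes 0.07 to 0.2 N m; it stays where it is left.
- thumbscrew_grip (a point): centre (half-way up) of the thumbscrew's black fluted head above the stop collar: upright cylinder, 24 mm diameter, 22 mm high, over the collar's centre, its centre 39 mm above the spit axis, free all round. The collar can be slid by holding this head. White line on top, pointing along the rotisserie's +x at angle 0.
- hub: sprung hub of the wire basket: brass disc, 31 mm diameter, origin in the middle of the face that the collar meets, axes as the rotisserie's. Pushed along -y it first slides the basket (1.5 N) by an unknown 6 to 43 mm until that bears on the motor-side collar; then its spring yields, 2.5 N per mm, solid at 5 mm. The 110 mm drum begins 50 mm behind it. 32 to 67 mm from the collar at the start.
- spit_handle: bystander: loose wooden handle of the spit, 130 mm long and 28 mm thick, lying on the counter in front of the rotisserie (robot side); origin on the counter under it
- spare_fork: bystander: loose steel spit fork with two tines, 100 x 70 x 48 mm, lying on the counter behind the rotisserie (far side); origin on the counter under its block
- pepper_jar: bystander: glass jar of pepper with black cap, 45 mm diameter, 97 mm tall, standing beyond the bracket end of the rotisserie; origin at its base
- paprika_jar: bystander: glass jar of red paprika with black cap, 45 mm diameter, 97 mm tall; origin at its base
- oil_bottle: bystander: green glass oil bottle, 62 mm diameter, 210 mm tall; origin at its base
- salt_bowl: bystander: blue bowl, 100 mm diameter, 45 mm tall; origin at its base

How it is judged:
By the outcome, as a careful person would: the job done as asked, in the order asked, and still so for the second after the job is handed in, with the robot touching nothing.
It also fails if it takes over 51 s, if anything falls off the work surface, if the arm or the gripper's body presses on something with over 40 N, if the wrist force passes 120 N, or if a joint passes its speed limit or range.

## Robot

A 6-joint arm with a two-finger parallel gripper is mounted at the origin on the work surface. World frame = base frame: x ahead of the robot, y to its left, z up, the work surface at z = 0. Lengths are in m, angles in rad, forces in N, time in s.
With the tool pointing down it reaches from about 0.375 to 0.75 m from the base axis. Payload 9 kg.
Tool frame: the origin (TCP) lies at the centre of the arm's flange, where the gripper is bolted on; the fingertips stand 173 mm ahead of it and the grasp point (between the pads) lies 155 mm ahead of it; z points along the fingers, y is the line along which they close (so a half turn about z gives the same grasp; the last joint's range is limited). The gripper opens to 85 mm and grips with 20 to 120 N. Pads are 22 mm wide; open, the fingers measure 114 mm over their backs; the gripper's body (76 mm by 85 mm) begins 54 mm behind the grasp point. The pads swing forward as they close: fully open they stand 13 mm farther back than shut.
Start: joints at [0.95, 0.104, 0.097, 1.564, 0, 1.353], TCP at [0.235, 0.552, 0.405] pointing down, gripper open.
Joint ranges: [-2.99, 2.99], [-0.84, 1.86], [-1.1, 1.16], [-1.84, 2.11], [-1.51, 1.56], [-3.14, 3.14]. Speed limits (rad/s): [2.22, 2.22, 2.57, 3.14, 3.14, 3.14].

## Interface

Orientations are given as a unit quaternion [x, y, z, w].
In Python, from rig import ctrl gives the robot as it stands.
- The arm moves only by the tool jog_arm, never from a script. Its argument "increments" is text: rows parted by semicolons, each of 5 numbers parted by spaces: the opening, from 0 (shut) to 1 (fully open), then the shift along the tool's x, y, z in cm, then the turn about the tool's z in rad. In form: claw x y z roll; .... A call has 1 to 8 rows; each row is the pose to reach, as a shift and turn from the pose commanded when the call began, along the tool's axes at that moment; what a row does not reach only later rows make up. A row lasts 1/8 s, in which the tool goes at most 62.5 mm and 10.7 degrees, less where a joint would pass 70% of its speed; a pose out of reach is approached as far as the arm can. A call with a gripper value outside its range is refused whole. The fingers move at their own pace and stop on an object; the grip force is fixed at half the most. Time passes only in rows, so rows that repeat a pose let the fingers close. It gives the time, the measured TCP pose, the force, the opening and the grip force at its end, in the units of the state.
- ctrl.read_state(): the state, without advancing time (a new reading comes with each control period).
- ctrl.capture(name): name is "scene" or "side" or "wrist"; returns a dict with "img" (384x512x3 uint8, blue, green, red), "fx", "fy", "cx", "cy" (pixels), "dist_coeffs" ([k1, k2, p1, p2, k3] as OpenCV has them; the pictures are not rectified), "xyz" and "orientation" of the camera in the world; the wrist camera has in their place "mount" (4x4, takes a point from camera to tool coordinates, whose origin is the TCP and whose axes are the flange's). Camera axes: x right, y down, z forward; pixel columns grow to the right and rows downward; lengths in m; the calibration is good to about 2 mm. A picture is of the moment at which its call begins: read the wrist's pose just before it. There is no depth.
- ctrl.hand_in(): hands the job in; it is judged then, once.
Trained networks look in a picture, given as the dict that the camera call returned (one of the last four; its "shot" number tells which), for a name from the list of things; names that differ only in an ending like _2 or _b are one class to them, and where a whole thing is asked for, a point or a joint stands for the part that bears it (a point fixed in the world has none). Each returns a list of dicts, best first, with "confidence" (0 to 1); they miss things now and then, are a little off and sometimes report something else, mostly with a low value. They report only what shows in the picture. A call takes as long as a camera call.
- ctrl.search_frame(picture, thing): "extent" ([centre column, centre row, width, height] in pixels, round what is visible of it).
- ctrl.mark_of(picture, thing): "position" ([column, row] in pixels: a listed point, or the origin of a listed thing).
The state is a dict: "t": time; "q": joint angles; "qvel": joint speeds; "joint_efforts": joint torques, N m; "tcp_pos": TCP position; "eef_rot": TCP orientation; "ft_force": force on the tool from outside, world axes, zero at the start; "moment": the same for the moment, N m; "opening": finger opening in m; "grasp_force": force on a finger pad.
Only numpy, scipy, OpenCV 4.12 (cv2) and the standard library are available. Lean on these libraries where they do the work, as an engineer would, in place of code of your own. Each camera call takes 0.05 s, during which the arm holds its last target. There are 200 camera calls.

## Working session

There is one attempt and no reset: what is moved stays moved. The work goes in short steps, Python scripts to look and compute and a tool call to move; the robot and the scene stay as the last step left them, time stands still between calls to the robot, and variables do not carry over. Pictures are saved under pics/ and viewed, at most 10 in all, crops included, and the job is handed in when it is done.

Besides the shell and the picture viewer there is one more tool, called after "Request:" by a JSON object that holds its "api" and its "payload". jog_arm: Moves the arm, as the interface text tells. Its arguments: {"type":"object","properties":{"increments":{"type":"string"}},"required":["increments"]}

```bash
mkdir -p pics; ls
cat > h.py <<'E'
import numpy as np, cv2
from scipy.spatial.transform import Rotation as R
from rig import ctrl
def cap(name):
    s=ctrl.read_state(); p=ctrl.capture(name)
    if name=="wrist":
        T=np.eye(4);T[:3,:3]=R.from_quat(s["eef_rot"]).as_matrix();T[:3,3]=s["tcp_pos"]
        p["T"]=T@np.array(p["mount"])
    else:
        T=np.eye(4);T[:3,:3]=R.from_quat(p["orientation"]).as_matrix();T[:3,3]=p["xyz"];p["T"]=T
    p["K"]=np.array([[p["fx"],0,p["cx"]],[0,p["fy"],p["cy"]],[0,0,1]]);return p
def ray(p,uv):
    a=cv2.undistortPoints(np.array([[uv]],float),p["K"],np.array(p["dist_coeffs"],float))[0,0]
    d=p["T"][:3,:3]@np.array([a[0],a[1],1]);return p["T"][:3,3],d/np.linalg.norm(d)
def tri(rs):
    A=sum(np.eye(3)-np.outer(d,d) for o,d in rs);b=sum((np.eye(3)-np.outer(d,d))@o for o,d in rs)
    x=np.linalg.solve(A,b);return x,[np.linalg.norm((np.eye(3)-np.outer(d,d))@(x-o))*1e3 for o,d in rs]
def atz(r,z): o,d=r;return o+d*(z-o[2])/d[2]
def proj(p,X):
    Ti=np.linalg.inv(p["T"]);return cv2.projectPoints(np.array([X],float),cv2.Rodrigues(Ti[:3,:3])[0],Ti[:3,3],p["K"],np.array(p["dist_coeffs"],float))[0].ravel()
E
cat > a.py <<'E'
from h import *
np.set_printoptions(precision=4,suppress=True)
P={n:cap(n) for n in("scene","side","wrist")}
for n,p in P.items():
    cv2.imwrite(f"pics/{n}0.png",p["img"]); print(n,p["T"][:3,3],p["fx"])
for t in("thumbscrew_grip","collar","hub","rotisserie","pepper_jar","oil_bottle","paprika_jar","salt_bowl"):
    rs=[]
    for n,p in P.items():
        m=ctrl.mark_of(p,t)
        for k in m[:2]: print(t,n,np.round(k["position"],1),round(k["confidence"],2))
        if m and m[0]["confidence"]>.4: rs.append(ray(p,m[0]["position"]))
    if len(rs)>1: print("  ",*tri(rs))
s=ctrl.read_state();print(s)
E
python3 a.py; python3 -c "
import cv2,numpy as np
a=[cv2.imread(f'pics/{n}0.png') for n in('scene','side')]
cv2.imwrite('pics/both.png',np.vstack(a)[:, :])"
```

```text
pics
scene [0.9245 0.8336 0.7777] 417.1034865423333
side [ 0.3011 -0.8049  0.6894] 422.2132892563225
wrist [0.1583 0.5851 0.3733] 269.7225483208174
thumbscrew_grip scene [216.9 164.5] 0.42
thumbscrew_grip side [282.3 186.5] 0.56
thumbscrew_grip side [304.5 278.1] 0.34
   [0.5798 0.05   0.1847] [np.float64(2.5699857355902407), np.float64(2.5699857355906457)]
collar scene [216.8 176.1] 0.56
collar side [280.9 199.7] 0.72
   [0.5793 0.0481 0.1479] [np.float64(4.874146427031355), np.float64(4.874146427031014)]
hub scene [349.2 297. ] 0.53
hub scene [207.9 165.4] 0.49
hub side [294.6 209.4] 0.54
   [ 0.5837  0.3732 -0.0187] [np.float64(144.69137707927612), np.float64(144.6913770792763)]
rotisserie scene [199.4 197.3] 0.72
rotisserie side [303.1 276.4] 0.87
rotisserie side [246.4 179.5] 0.75
   [ 0.597  -0.0728 -0.0012] [np.float64(3.1270282915065386), np.float64(3.127028291506323)]
pepper_jar scene [252.  249.6] 0.55
pepper_jar side [264.2 219.9] 0.5
   [ 0.5682  0.1893 -0.0016] [np.float64(2.3005040276078916), np.float64(2.300504027607841)]
oil_bottle scene [305.4 319.7] 0.61
oil_bottle 
[... 185 characters left out ...]
 0.89
salt_bowl scene [351.5 297. ] 0.69
salt_bowl side [208.4 186.8] 0.8
salt_bowl wrist [240.7 299.6] 0.84
   [ 0.4468  0.4354 -0.0021] [np.float64(1.51261278575151), np.float64(9.124878012960101), np.float64(9.587464903632275)]
{'t': 1.35, 'q': array([0.9503, 0.1041, 0.0973, 1.5639, 0.    , 1.3531]), 'qvel': array([ 0.0002,  0.0004, -0.0007,  0.0016,  0.0005, -0.0004]), 'joint_efforts': array([ -0.0016, -55.6762,  50.3763,   0.0009,  -0.0004,  -0.    ]), 'tcp_pos': array([0.2352, 0.552 , 0.4048]), 'eef_rot': array([0.2001, 0.9798, 0.0001, 0.    ]), 'ft_force': array([ 1.001 ,  0.0816, -0.031 ]), 'moment': array([0.0312, 0.0192, 0.0049]), 'grasp_force': 0.0, 'opening': 0.08507013981490184}
```

View pics/scene0.png

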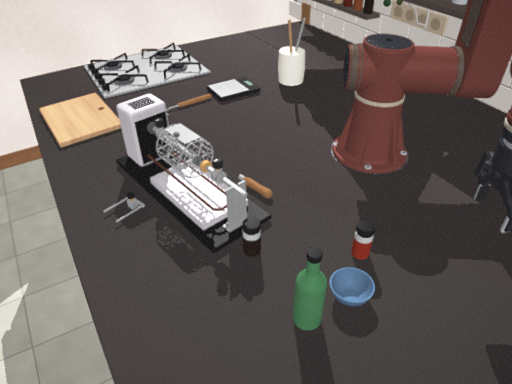

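View pics/side0.png

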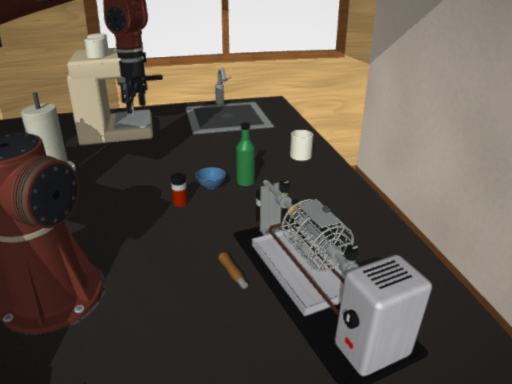

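The scene picture shows the stop collar's black screw head at about (217,164), with the brass hub just beside it at (207,166) and the bracket at (236,200). The side picture shows the head at about (283,187). The head triangulates to z≈0.185, close to the expected 0.189. I'll move over it next.

Request:
{"api": "jog_arm", "payload": {"increments": "1 -4.5 -2.8 0 0.17; 1 -9 -5.6 0 0.34; 1 -13.5 -8.4 0 0.51; 1 -18 -11.2 0 0.68; 1 -22.5 -14 0 0.85; 1 -27 -16.8 0 1.02; 1 -31.5 -19.6 0 1.19; 1 -36 -22.4 0 1.36"}}

```text
t: 2.35
tcp_pos: [0.4793, 0.2032, 0.405]
eef_rot: [0.773, 0.634, 0.0, 0.0]
ft_force: [1.1, -0.0, 0.6]
opening: 0.0855
grasp_force: 0.0
```

```bash
cat > b.py <<'E'
import sys
from h import *
np.set_printoptions(precision=4,suppress=True)
p=cap("wrist");cv2.imwrite(f"pics/{sys.argv[1]}.png",p["img"])
print(np.array(p["mount"]))
print("expect",proj(p,[.58,.05,.188]))
for t in("thumbscrew_grip","collar","hub"):
    for k in ctrl.mark_of(p,t)[:2]:print(t,np.round(k["position"],1),round(k["confidence"],2))
s=ctrl.read_state();print(s["t"],s["q"],s["tcp_pos"],s["eef_rot"],s["ft_force"])
M=R.from_quat(s["eef_rot"]).as_matrix()
print("tool delta cm",M.T@(np.array([.58,.05,.405])-s["tcp_pos"])*100,"yaw y",np.arctan2(M[1,1],M[0,1]))
E
python3 b.py w1
```

```text
[[-0.0007 -0.9459 -0.3245  0.0842]
 [ 1.     -0.0007 -0.0001  0.0001]
 [-0.0001 -0.3245  0.9459  0.0307]
 [ 0.      0.      0.      1.    ]]
expect [391.4808 341.8467]
2.55 [ 0.1512 -0.1383 -0.1427  1.5666  0.0003  1.9151] [0.4789 0.2041 0.4046] [ 0.772   0.6356 -0.     -0.0002] [-0.4598 -0.171  -0.2284]
tool delta cm [-13.18    12.8802  -0.0421] yaw y -0.1931779820003385
```

Request:
{"api": "jog_arm", "payload": {"increments": "1 -4.4 3 0 0.13; 1 -8.8 6 0 0.26; 1 -10.2 9 0 0.39; 1 -10.2 9 0 0.39"}}

```text
t: 3.05
tcp_pos: [0.5481, 0.0873, 0.4043]
eef_rot: [0.88, 0.474, -0.0, -0.0]
ft_force: [-0.6, 0.1, -0.4]
opening: 0.0852
grasp_force: 0.0
```

```bash
python3 b.py w2
```

```text
[[-0.0007 -0.9459 -0.3244  0.0842]
 [ 1.     -0.0007 -0.0001 -0.0001]
 [-0.0001 -0.3244  0.9459  0.0307]
 [ 0.      0.      0.      1.    ]]
expect [313.0957 228.5963]
thumbscrew_grip [313.1 232.4] 0.79
collar [304.2 211.6] 0.75
hub [339.7 241.7] 0.65
3.25 [-0.075  -0.0366 -0.0459  1.5615  0.0003  2.0743] [0.5468 0.0889 0.4049] [ 0.8794  0.476   0.0001 -0.0001] [0.876  0.5957 0.8238]
tool delta cm [-1.4394  4.9094 -0.0092] yaw y -0.5785490006016087
```

View pics/w2.png

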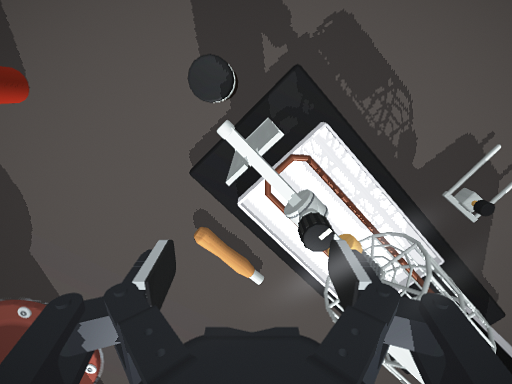

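The wrist picture shows the head at about (315,233), its white line at (325,234), the brass hub at (349,243) and the bracket at (255,150). I'll go over the head and take a second look.

Request:
{"api": "jog_arm", "payload": {"increments": "1 -1 3 0 0; 1 -1.4 5 0 0; 1 -1.4 5 0 0"}}

```text
t: 3.62
tcp_pos: [0.5815, 0.0486, 0.4046]
eef_rot: [0.88, 0.475, -0.0, -0.0]
ft_force: [0.1, 1.3, -0.1]
opening: 0.0857
grasp_force: 0.0
```

```bash
cat > c.py <<'E'
from h import *
np.set_printoptions(precision=4,suppress=True)
P=[cap("wrist"),cap("side"),cap("scene")]
cv2.imwrite("pics/w3.png",P[0]["img"])
T2=np.eye(4);T2[:3,:3]=R.from_quat([.8794,.476,.0001,-.0001]).as_matrix();T2[:3,3]=[.5468,.0889,.4049]
q=dict(P[0]);q["T"]=T2@np.array(P[0]["mount"])
prev={"thumbscrew_grip":[313.1,232.4],"collar":[304.2,211.6],"hub":[339.7,241.7]}
g={}
for t in prev:
    rs=[ray(q,prev[t])]; L=["w2"]
    for n,p in zip(("w3","side","scene"),P):
        m=ctrl.mark_of(p,t)
        if m:
            print(t,n,np.round(m[0]["position"],1),round(m[0]["confidence"],2))
            if n=="w3" or t!="hub": rs.append(ray(p,m[0]["position"]))
    g[t],r=tri(rs); print(t,g[t],np.round(r,1), "wrist2 at z", tri(rs[:2]), atz(rs[0],.189 if "screw" in t else .15))
s=ctrl.read_state();M=R.from_quat(s["eef_rot"]).as_matrix()
print(s["t"],s["tcp_pos"],s["q"],"tool delta cm",M.T@(g["thumbscrew_grip"]-s["tcp_pos"])*100)
d=g["collar"]-g["hub"];print("gap",np.linalg.norm(d[:2])-.0,"spit dir",np.arctan2(d[1],d[0])-np.pi/2,"yaw y",np.arctan2(M[1,1],M[0,1]))
E
python3 c.py
```

```text
thumbscrew_grip w3 [248.  215.2] 0.77
thumbscrew_grip side [282.8 187.1] 0.65
thumbscrew_grip scene [217.  164.1] 0.7
thumbscrew_grip [0.5781 0.0468 0.1846] [1.1 1.1 0.9 2.8] wrist2 at z (array([0.5772, 0.0472, 0.1857]), [np.float64(0.1090004534633549), np.float64(0.10900045346354469)]) [0.5774 0.0491 0.189 ]
collar w3 [251.8 196.7] 0.79
collar side [279.9 200.5] 0.81
collar scene [218.2 176. ] 0.77
collar [0.5772 0.0469 0.1464] [0.3 2.8 5.7 2.7] wrist2 at z (array([0.577 , 0.0416, 0.1345]), [np.float64(0.40912511606703933), np.float64(0.4091251160671442)]) [0.5777 0.0489 0.15  ]
hub w3 [285.9 227.4] 0.64
hub side [293.2 210.9] 0.57
hub scene [206.8 166.4] 0.43
hub [0.5906 0.0055 0.1529] [0.1 0.1] wrist2 at z (array([0.5906, 0.0055, 0.1529]), [np.float64(0.12972211820401489), np.float64(0.1297221182041427)]) [0.5905 0.0033 0.15  ]
4.225 [0.5815 0.0484 0.4048] [-0.1409  0.0534  0.0442  1.5615  0.0001  2.0118] tool delta cm [-0.3204 -0.1981 22.0179]
gap 0.04353835879052729 spit dir 0.3118748485066498 yaw y -0.5818873734075152
```

View pics/w3.png

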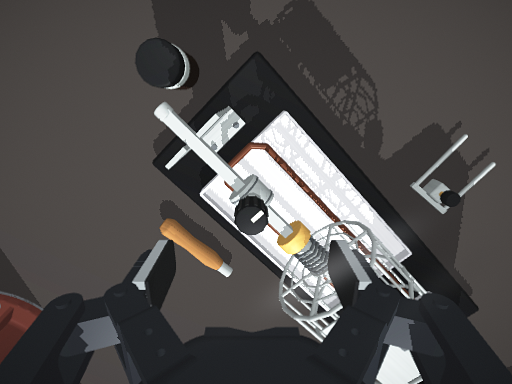

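The close view shows the head at (251,215), its white line running (252,218) to (264,212), the hub at (294,236) and the end of the spit at (165,110). I'll work out the spit direction.

```bash
cat > d.py <<'E'
from h import *
np.set_printoptions(precision=4,suppress=True)
p=cap("wrist");f=lambda uv,z:atz(ray(p,uv),z)
def ang(a,b,z):
    d=f(b,z)-f(a,z);return np.arctan2(d[1],d[0])
print("spit",ang((294,236),(165,110),.15)-np.pi/2, ang((294,236),(211,155),.15)-np.pi/2,"baseedge",ang((500,308),(258,54),.012)-np.pi/2,"line",ang((251,219),(265,211),.2))
print(f((251,214),.2),f((294,236),.15))
E
python3 d.py
```

```text
spit 0.1818094848784264 0.1821551261951151 baseedge 0.23568499571176438 line -0.02055894873394759
[0.5834 0.0521 0.2   ] [ 0.5918 -0.0082  0.15  ]
```

```bash
cat > e.py <<'E'
from h import *
p=cap("wrist");p2=cap("scene")
for q,z in((p,.015),(p2,.015)):
    L=cv2.createLineSegmentDetector().detect(cv2.cvtColor(q["img"],cv2.COLOR_BGR2GRAY))[0][:,0]
    for l in sorted(L,key=lambda l:-np.hypot(l[2]-l[0],l[3]-l[1])):
        a,b=atz(ray(q,l[:2]),z),atz(ray(q,l[2:]),z);d=b-a;n=np.linalg.norm(d)
        if abs(a[0]-.59)<.2 and abs(a[1]+.07)<.35 and n>.06 and n<.7:
            an=(np.arctan2(d[1],d[0])+np.pi/4)%(np.pi/2)-np.pi/4
            if abs(an-.18)<.15: print(np.round(l),round(n,3),round(an,3))
    print()
E
python3 e.py
```

```text
[259.  51. 479. 307.] 0.539 0.186
[412. 252. 286. 110.] 0.292 0.186
[278. 277. 151. 164.] 0.258 0.185
[199. 195. 283. 271.] 0.179 0.185
[188. 121. 254.  51.] 0.119 0.186
[230. 270. 167. 221.] 0.125 0.231
[467. 318. 510. 372.] 0.176 0.147
[419. 184. 468. 136.] 0.085 0.318
[162. 233. 215. 271.] 0.102 0.271
[153. 113. 192. 148.] 0.065 0.213
[240. 229. 203. 194.] 0.075 0.18
[375. 264. 407. 298.] 0.092 0.178
[282. 267. 249. 236.] 0.075 0.189
[253. 236. 283. 263.] 0.068 0.188
[426. 291. 401. 263.] 0.075 0.176
[260. 234. 286. 259.] 0.06 0.17
[357. 249. 379. 277.] 0.065 0.099
[398. 284. 374. 260.] 0.064 0.2

[212. 252. 115. 161.] 0.535 0.187
[150. 182. 203. 229.] 0.28 0.19
[212. 210. 170. 175.] 0.22 0.191
[174. 175. 214. 208.] 0.208 0.185
[187. 179. 219. 205.] 0.162 0.189
[226. 196. 195. 172.] 0.155 0.191
[271. 190. 240. 173.] 0.127 0.297
[215. 205. 188. 183.] 0.136 0.195
[240. 236. 214. 253.] 0.084 0.198
[154. 216. 129. 229.] 0.076 0.179
[202. 174. 223. 190.] 0.108 0.187
[246. 181. 267. 197.] 0.099 0.141
[174. 261. 156. 243.] 0.083 0.217
[125. 197. 103. 209.] 0.074 0.304
[172. 166. 149. 177.] 0.084 0.2
[223. 179. 243. 194.] 0.095 0.177
[243. 190. 225. 176.] 0.087 0.176
[268. 213. 250. 200.] 0.073 0.193
[187. 183. 173. 167.] 0.1 0.07
[126. 154. 141. 167.] 0.101 0.176
[265. 204. 249. 193.] 0.066 0.205
[213. 145. 199. 135.] 0.09 0.147
[218. 183. 206. 173.] 0.068 0.141
[188. 150. 176. 141.] 0.078 0.211
[176. 144. 186. 154.] 0.075 0.1
```

Request:
{"api": "jog_arm", "payload": {"increments": "1 -0.1 -0.2 2.5 0; 0.8 -0.1 -0.2 5 0; 0.7 -0.1 -0.2 6.2 0; 0.7 -0.1 -0.2 6.2 0; 0.6 -0.1 -0.2 6.2 0; 0.6 -0.1 -0.2 6.2 0"}}

```text
t: 5.12
tcp_pos: [0.5796, 0.0485, 0.3438]
eef_rot: [0.88, 0.475, 0.001, 0.0]
ft_force: [-0.3, -0.5, 0.0]
opening: 0.0514
grasp_force: 0.0
```

```bash
python3 b.py w4 | tail -5
```

```text
thumbscrew_grip [253.  263.3] 0.58
collar [253.7 227.4] 0.62
hub [299.6 270. ] 0.79
5.325 [-0.1411  0.0437 -0.0775  1.449   0.0001  2.0116] [0.5794 0.0486 0.3431] [0.8802 0.4745 0.0003 0.0001] [-0.3383 -0.3405 -0.7195]
tool delta cm [ 0.1521 -0.0254 -6.1911] yaw y -0.5819735544281683
```

View pics/w4.png

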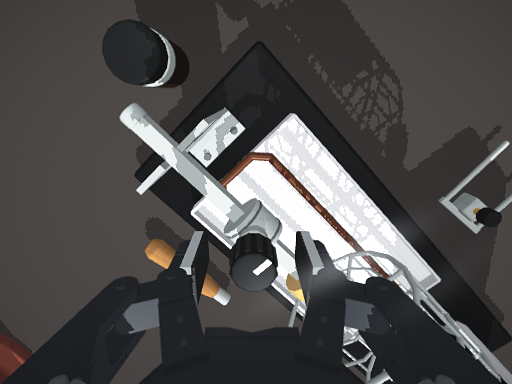

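The head at (253,265) is centred between the pads at (200,265) and (306,260). I'll close the gripper.

Request:
{"api": "jog_arm", "payload": {"increments": "0 0 0 0 0; 0 0 0 0 0; 0 0 0 0 0; 0 0 0 0 0"}}

```text
t: 5.82
tcp_pos: [0.5797, 0.0485, 0.3433]
eef_rot: [0.88, 0.474, 0.001, 0.001]
ft_force: [5.4, -1.5, 2.9]
opening: 0.0221
grasp_force: 59.2
```

Request:
{"api": "jog_arm", "payload": {"increments": "0 0 0 0 -0.17; 0 0 0 0 -0.34; 0 0 0 0 -0.51; 0 0 0 0 -0.68; 0 0 0 0 -0.85; 0 0 0 0 -1.02; 0 0 0 0 -1.19; 0 0 0 0 -1.36"}}

```text
t: 6.82
tcp_pos: [0.5792, 0.0486, 0.3431]
eef_rot: [0.384, 0.923, -0.0, 0.0]
ft_force: [0.6, -0.7, 3.9]
opening: 0.0225
grasp_force: 59.3
```

```bash
cat > s.py <<'E'
from h import *
np.set_printoptions(precision=4,suppress=True)
F=[];X=[];MM=[]
for i in range(3):
    cap("wrist") if 0 else ctrl.capture("wrist");s=ctrl.read_state();F.append(s["ft_force"]);X.append(s["tcp_pos"]);MM.append(s["moment"])
u=np.array([-np.sin(.187),np.cos(.187),0]);v=np.array([u[1],-u[0],0])
F=np.mean(F,0);X=np.mean(X,0);M=R.from_quat(s["eef_rot"]).as_matrix()
print(s["t"],"F along",F@u,"lat",F@v,"z",F[2],"mom",np.mean(MM,0),"| pos along",X@u*1e3,"lat",X@v*1e3,X)
print("yaw",np.arctan2(M[1,1],M[0,1]),"1cm toward motor in tool:",M.T@-u,"1cm +lat:",M.T@v,s["opening"])
E
python3 s.py
```

```text
6.975 F along -0.8216260198583873 lat 0.3678900527365813 z 5.28176216066634 mom [-0.2879 -0.1381  0.087 ] | pos along -59.99203245665664 lat 578.1858882269365 [0.5793 0.0485 0.3431]
yaw 0.7752607477546152 1cm toward motor in tool: [-0.8319 -0.5549  0.0002] 1cm +lat: [-0.5549  0.8319  0.0002] 0.022768306329407455
```

Request:
{"api": "jog_arm", "payload": {"increments": "0 -0.33 -0.22 0 0; 0 -0.66 -0.44 0 0; 0 -1 -0.67 0 0; 0 -1.33 -0.89 0 0; 0 -1.66 -1.11 0 0; 0 -1.66 -1.11 0 0"}}

```text
t: 7.72
tcp_pos: [0.583, 0.0289, 0.3431]
eef_rot: [0.388, 0.922, 0.0, 0.0]
ft_force: [0.4, -1.5, 5.2]
opening: 0.0226
grasp_force: 59.4
```

```bash
python3 s.py; python3 b.py w5 | grep -v '\[\['
```

```text
7.875 F along -1.1953883108063879 lat 0.00679288105138151 z 5.84192973959964 mom [-0.2927 -0.0024  0.1244] | pos along -79.90458255986398 lat 578.2111191278622 [0.583  0.029  0.3431]
yaw 0.7734930663334543 1cm toward motor in tool: [-0.8329 -0.5534  0.0001] 1cm +lat: [-0.5534  0.8329  0.0001] 0.02208186706460826
 [ 1.     -0.0007 -0.0001  0.0005]
 [-0.0001 -0.3246  0.9459  0.0307]
 [ 0.      0.      0.      1.    ]]
expect [274.8284 230.6653]
thumbscrew_grip [252.6 263.6] 0.96
collar [208.6 232.2] 0.71
collar [252.3 224.8] 0.56
8.075 [-0.1742  0.0508 -0.0702  1.4496 -0.0001  0.6231] [0.583  0.029  0.3431] [ 0.3882  0.9216 -0.      0.0001] [ 0.4959 -0.7335  4.4284]
tool delta cm [ 1.7092  1.2548 -6.1899] yaw y 0.7735038877337983
```

View pics/w5.png

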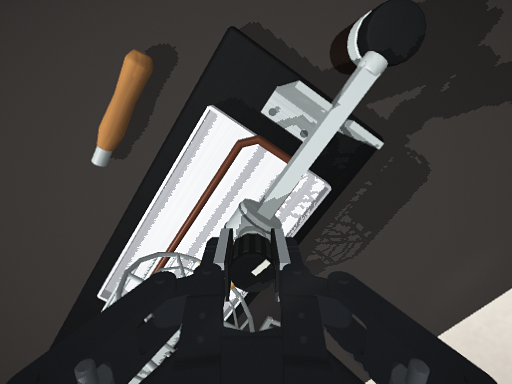

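The white line still sits the same way between the pads at (262,268), so the screw turned with the gripper. The collar has slid 20 mm with little drag.

Request:
{"api": "jog_arm", "payload": {"increments": "0 -0.25 -0.17 0 0; 0 -0.5 -0.33 0 0; 0 -0.75 -0.5 0 0; 0 -1 -0.66 0 0; 0 -1 -0.66 0 0"}}

```text
t: 8.7
tcp_pos: [0.5852, 0.0172, 0.3431]
eef_rot: [0.388, 0.922, 0.0, -0.0]
ft_force: [1.0, -0.6, 5.1]
opening: 0.0226
grasp_force: 59.4
```

Request:
{"api": "jog_arm", "payload": {"increments": "0 -0.12 -0.08 0 0; 0 -0.25 -0.17 0 0; 0 -0.33 -0.22 0 0"}}

```text
t: 9.07
tcp_pos: [0.5859, 0.0136, 0.3431]
eef_rot: [0.388, 0.922, 0.0, -0.0]
ft_force: [-0.3, 1.4, 6.6]
opening: 0.0222
grasp_force: 59.4
```

```bash
python3 s.py
```

```text
9.225 F along 0.9898141629433604 lat 0.2873975059959715 z 6.188397012243726 mom [0.0762 0.1142 0.1065] | pos along -95.63836494303428 lat 578.2649171085749 [0.586  0.0135 0.3431]
yaw 0.7736778594736261 1cm toward motor in tool: [-0.8328 -0.5536 -0.0005] 1cm +lat: [-0.5536  0.8328  0.0001] 0.022299590678124225
```

Request:
{"api": "jog_arm", "payload": {"increments": "0 -0.12 -0.08 0 0; 0 -0.25 -0.17 0 0; 0 -0.25 -0.17 0 0"}}

```text
t: 9.6
tcp_pos: [0.5865, 0.0106, 0.3431]
eef_rot: [0.388, 0.922, 0.0, -0.0]
ft_force: [0.2, 0.9, 7.4]
opening: 0.0223
grasp_force: 59.4
```

```bash
python3 s.py
```

```text
9.75 F along 1.6805808283212764 lat 0.17164837383469222 z 6.122308599604761 mom [0.1649 0.125  0.1365] | pos along -98.53471611554556 lat 578.2389453390304 [0.5865 0.0107 0.3431]
yaw 0.7737971174728977 1cm toward motor in tool: [-0.8327 -0.5537 -0.0007] 1cm +lat: [-0.5537  0.8327 -0.    ] 0.022236496202247845
```

Request:
{"api": "jog_arm", "payload": {"increments": "0 -0.12 -0.08 0 0; 0 -0.25 -0.17 0 0; 0 -0.25 -0.17 0 0"}}

```text
t: 10.12
tcp_pos: [0.587, 0.0078, 0.343]
eef_rot: [0.388, 0.922, 0.0, -0.0]
ft_force: [0.5, 1.4, 5.9]
opening: 0.0227
grasp_force: 59.5
```

```bash
python3 s.py
```

```text
10.275 F along 1.8030394946487294 lat 0.4237074869483612 z 6.497188071046756 mom [0.2757 0.1066 0.13  ] | pos along -101.47264156811113 lat 578.2357180842137 [0.587  0.0078 0.3431]
yaw 0.7739171637100484 1cm toward motor in tool: [-0.8327 -0.5538 -0.0009] 1cm +lat: [-0.5538  0.8327  0.0001] 0.022017255796632475
```

Request:
{"api": "jog_arm", "payload": {"increments": "0 -0.12 -0.08 0 0; 0 -0.25 -0.17 0 0; 0 -0.25 -0.17 0 0"}}

```text
t: 10.65
tcp_pos: [0.5876, 0.0048, 0.3431]
eef_rot: [0.388, 0.922, 0.0, -0.0]
ft_force: [0.1, 2.2, 5.2]
opening: 0.0224
grasp_force: 59.5
```

```bash
python3 s.py|head -1
```

```text
10.8 F along 2.1105129141761227 lat -0.018017725361639956 z 6.849296462505201 mom [0.2856 0.1046 0.1214] | pos along -104.49919122781549 lat 578.225894500245 [0.5876 0.0048 0.3431]
```

Request:
{"api": "jog_arm", "payload": {"increments": "0 -0.12 -0.08 0 0; 0 -0.25 -0.17 0 0; 0 -0.25 -0.17 0 0"}}

```text
t: 11.18
tcp_pos: [0.5881, 0.0018, 0.3431]
eef_rot: [0.388, 0.922, 0.0, -0.0]
ft_force: [0.0, 1.2, 6.1]
opening: 0.0225
grasp_force: 59.5
```

```bash
python3 s.py|head -1
```

```text
11.325 F along 1.820840567367518 lat -0.027938852656797988 z 6.280111826414864 mom [0.2868 0.105  0.1215] | pos along -107.51739719840654 lat 578.2160804725717 [0.5881 0.0019 0.3431]
```

Request:
{"api": "jog_arm", "payload": {"increments": "0 -0.12 -0.08 0 0; 0 -0.25 -0.17 0 0; 0 -0.25 -0.17 0 0"}}

```text
t: 11.7
tcp_pos: [0.5887, -0.0011, 0.3431]
eef_rot: [0.388, 0.922, 0.0, -0.0]
ft_force: [0.5, 1.9, 6.1]
opening: 0.0221
grasp_force: 59.5
```

```bash
python3 s.py|head -1
```

```text
11.85 F along 2.0174435415843774 lat 0.19353884674031704 z 6.383244282359333 mom [0.2981 0.0677 0.1101] | pos along -110.52826776314465 lat 578.2104549759907 [ 0.5887 -0.0011  0.3431]
```

Request:
{"api": "jog_arm", "payload": {"increments": "0 -0.12 -0.08 0 0; 0 -0.25 -0.17 0 0; 0 -0.25 -0.17 0 0"}}

```text
t: 12.22
tcp_pos: [0.5892, -0.0041, 0.3431]
eef_rot: [0.388, 0.922, 0.001, -0.0]
ft_force: [0.2, 2.0, 5.8]
opening: 0.0225
grasp_force: 59.5
```

```bash
python3 s.py|head -1
```

```text
12.375 F along 1.7553658593987345 lat 0.5646091282210917 z 5.8403939356591446 mom [0.3003 0.0703 0.1019] | pos along -113.57129920311401 lat 578.2060304086264 [ 0.5892 -0.0041  0.3431]
```

Request:
{"api": "jog_arm", "payload": {"increments": "0 -0.12 -0.08 0 0; 0 -0.25 -0.17 0 0; 0 -0.25 -0.17 0 0"}}

```text
t: 12.75
tcp_pos: [0.5898, -0.0071, 0.3431]
eef_rot: [0.388, 0.922, 0.001, -0.0]
ft_force: [0.1, 2.3, 5.5]
opening: 0.022
grasp_force: 59.5
```

```bash
python3 s.py|head -1
python3 - <<'E'
from h import *
for n in("side","scene"):
    p=cap(n)
    for t in("hub","collar"):
        for k in ctrl.mark_of(p,t)[:2]:
            x=atz(ray(p,k["position"]),.15); print(n,t,round(k["confidence"],2),np.round(x,3),round(x@[-.186,.983,0]*1e3))
    if n=="scene": cv2.imwrite("pics/s6.png",cv2.resize(p["img"][120:250,120:270],None,fx=4,fy=4,interpolation=2))
E
```

```text
12.9 F along 1.8922022981394375 lat 0.798941969258536 z 5.995446619204524 mom [0.2892 0.0098 0.1289] | pos along -116.58797664420113 lat 578.1880214494028 [ 0.5898 -0.0071  0.3431]
side hub 0.53 [ 0.597 -0.025  0.15 ] -135
side collar 0.62 [0.603 0.053 0.15 ] -60
side collar 0.49 [ 0.594 -0.005  0.15 ] -115
scene hub 0.43 [ 0.584 -0.016  0.15 ] -125
scene collar 0.56 [ 0.582 -0.021  0.15 ] -129
```

View pics/s6.png

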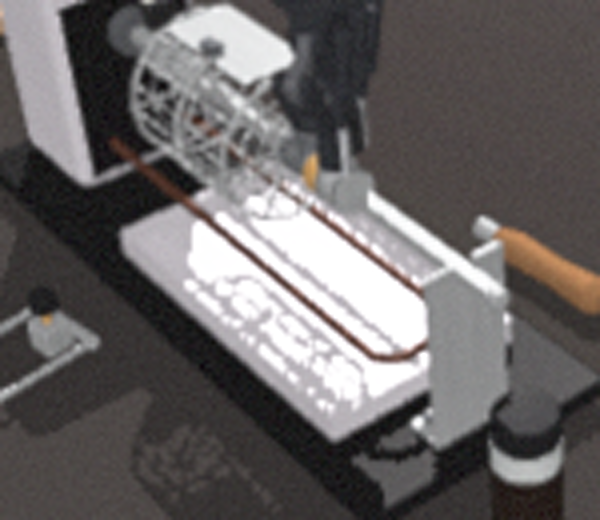

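The crop shows the collar at (345,190), just meeting the brass hub at (312,172). Next I'll push the basket.

Request:
{"api": "jog_arm", "payload": {"increments": "0 -0.12 -0.08 0 0; 0 -0.25 -0.17 0 0; 0 -0.25 -0.17 0 0"}}

```text
t: 13.58
tcp_pos: [0.5903, -0.0101, 0.3431]
eef_rot: [0.388, 0.922, 0.001, -0.0]
ft_force: [0.3, 1.8, 5.9]
opening: 0.0226
grasp_force: 59.5
```

```bash
python3 s.py|head -1
```

```text
13.725 F along 2.4698690995400963 lat 0.505206428533526 z 6.149385678618135 mom [ 0.2921 -0.0001  0.1238] | pos along -119.60497688973238 lat 578.1782149115044 [ 0.5903 -0.01    0.3431]
```

Request:
{"api": "jog_arm", "payload": {"increments": "0 -0.12 -0.08 0 0; 0 -0.25 -0.17 0 0; 0 -0.25 -0.17 0 0"}}

```text
t: 14.1
tcp_pos: [0.5909, -0.013, 0.3431]
eef_rot: [0.388, 0.922, 0.001, -0.0]
ft_force: [0.7, 1.6, 6.3]
opening: 0.0226
grasp_force: 59.5
```

```bash
python3 s.py|head -1
```

```text
14.25 F along 2.0029118559880277 lat 0.6969213069770659 z 5.923529961174112 mom [ 0.2819 -0.0114  0.1248] | pos along -122.61779657876853 lat 578.1722146035258 [ 0.5909 -0.013   0.3431]
```

Request:
{"api": "jog_arm", "payload": {"increments": "0 -0.12 -0.08 0 0; 0 -0.25 -0.17 0 0; 0 -0.25 -0.17 0 0"}}

```text
t: 14.62
tcp_pos: [0.5914, -0.016, 0.3431]
eef_rot: [0.388, 0.922, 0.001, -0.0]
ft_force: [0.6, 1.6, 6.5]
opening: 0.0223
grasp_force: 59.4
```

```bash
python3 s.py|head -1
```

```text
14.775 F along 2.3868943157607436 lat 0.8004121336746229 z 6.743308438120303 mom [ 0.3338 -0.0355  0.1267] | pos along -125.6406778288274 lat 578.1621802388045 [ 0.5914 -0.016   0.3431]
```

Request:
{"api": "jog_arm", "payload": {"increments": "0 -0.12 -0.08 0 0; 0 -0.17 -0.11 0 0; 0 -0.17 -0.11 0 0"}}

```text
t: 15.15
tcp_pos: [0.5918, -0.0179, 0.3431]
eef_rot: [0.388, 0.922, 0.001, -0.0]
ft_force: [0.6, 2.8, 6.1]
opening: 0.0225
grasp_force: 59.4
```

```bash
python3 s.py
```

```text
15.3 F along 2.6059831190195233 lat 1.1452884565276897 z 6.206081762752391 mom [0.3796 0.026  0.1274] | pos along -127.60165205005597 lat 578.176017540495 [ 0.5918 -0.0179  0.3431]
yaw 0.7740274319147669 1cm toward motor in tool: [-0.8326 -0.5539 -0.0011] 1cm +lat: [-0.5539  0.8326  0.0003] 0.02225882024442329
```

Request:
{"api": "jog_arm", "payload": {"increments": "0 -0.12 -0.08 0 0; 0 -0.21 -0.14 0 0; 0 -0.21 -0.14 0 0"}}

```text
t: 15.68
tcp_pos: [0.5923, -0.0204, 0.3431]
eef_rot: [0.388, 0.922, 0.001, -0.0]
ft_force: [0.4, 2.6, 6.7]
opening: 0.0224
grasp_force: 59.4
```

```bash
python3 s.py|head -1
```

```text
15.825 F along 1.7826060594510313 lat 0.7879347082691177 z 6.224309004609723 mom [0.3402 0.0488 0.0789] | pos along -130.16288076316485 lat 578.1834476859701 [ 0.5923 -0.0204  0.3431]
```

Request:
{"api": "jog_arm", "payload": {"increments": "0 -0.12 -0.08 0 0; 0 -0.25 -0.17 0 0; 0 -0.25 -0.17 0 0"}}

```text
t: 16.2
tcp_pos: [0.5928, -0.023, 0.3431]
eef_rot: [0.388, 0.922, 0.001, -0.0]
ft_force: [-0.3, 4.8, 7.6]
opening: 0.0225
grasp_force: 59.5
```

```bash
python3 s.py|head -1
```

```text
16.35 F along 4.748220636293202 lat 0.6531096005518715 z 6.917941651711367 mom [0.8864 0.0617 0.0893] | pos along -132.79420471682832 lat 578.1746883014843 [ 0.5928 -0.023   0.3431]
```

Request:
{"api": "jog_arm", "payload": {"increments": "0 -0.05 -0.03 0 0; 0 -0.1 -0.07 0 0; 0 -0.1 -0.07 0 0"}}

```text
t: 16.73
tcp_pos: [0.5929, -0.0238, 0.3431]
eef_rot: [0.388, 0.922, 0.001, -0.001]
ft_force: [0.2, 8.1, 6.6]
opening: 0.0225
grasp_force: 59.6
```

```bash
python3 s.py|head -1;python3 s.py|head -1
```

```text
16.875 F along 6.8721454295543465 lat 0.9352730235813989 z 7.212785191288625 mom [1.4156 0.1451 0.0748] | pos along -133.63079424481927 lat 578.1515363813661 [ 0.5929 -0.0238  0.3431]
17.025 F along 7.209398449780287 lat 0.4254385577467388 z 6.674281356608996 mom [1.4348 0.1105 0.1047] | pos along -133.63600808422 lat 578.1540135923798 [ 0.5929 -0.0238  0.3431]
```

Request:
{"api": "jog_arm", "payload": {"increments": "0 -0.02 -0.01 0 0; 0 -0.02 -0.01 0 0"}}

```text
t: 17.27
tcp_pos: [0.593, -0.0239, 0.3431]
eef_rot: [0.388, 0.922, 0.002, -0.001]
ft_force: [-0.9, 8.3, 6.9]
opening: 0.022
grasp_force: 59.6
```

```bash
python3 s.py|head -1
```

```text
17.425 F along 7.9936895853754795 lat 0.7836831297870811 z 7.812188828578502 mom [1.575  0.2006 0.0523] | pos along -133.75647870740306 lat 578.1750771780888 [ 0.593  -0.0239  0.3431]
```

Request:
{"api": "jog_arm", "payload": {"increments": "0 0 0 0 0.17; 0 0 0 0 0.34; 0 0 0 0 0.51; 0 0 0 0 0.68; 0 0 0 0 0.85; 0 0 0 0 1.02; 0 0 0 0 1.19; 0 0 0 0 1.36"}}

```text
t: 18.42
tcp_pos: [0.5933, -0.0238, 0.3431]
eef_rot: [0.882, 0.471, 0.001, -0.001]
ft_force: [2.4, 8.1, 6.7]
opening: 0.0222
grasp_force: 59.5
```

```bash
python3 s.py
```

```text
18.575 F along 8.187033406238976 lat 4.315121265713182 z 6.017514612658403 mom [ 1.8066 -0.4049 -0.0222] | pos along -133.73834289328136 lat 578.5523918190013 [ 0.5933 -0.0238  0.3432]
yaw -0.5864109812737381 1cm toward motor in tool: [-0.7155  0.6986 -0.0035] 1cm +lat: [0.6986 0.7155 0.0018] 0.02254184125848254
```

Request:
{"api": "jog_arm", "payload": {"increments": "0 0 0 0 0.1; 0 0 0 0 0.1"}}

```text
t: 18.82
tcp_pos: [0.5931, -0.0243, 0.3433]
eef_rot: [0.904, 0.428, 0.001, -0.001]
ft_force: [0.7, 5.5, 7.8]
opening: 0.0224
grasp_force: 59.5
```

```bash
python3 s.py; python3 b.py w7 >/dev/null
```

```text
18.975 F along 5.047370998952533 lat 0.8293535176167874 z 7.447615559799362 mom [1.0676 0.1276 0.0563] | pos along -134.13069742845977 lat 578.200106219121 [ 0.5931 -0.0243  0.3432]
yaw -0.6855878757879605 1cm toward motor in tool: [-0.6428  0.766  -0.0022] 1cm +lat: [0.766  0.6428 0.0006] 0.022178528282326453
```

View pics/w7.png

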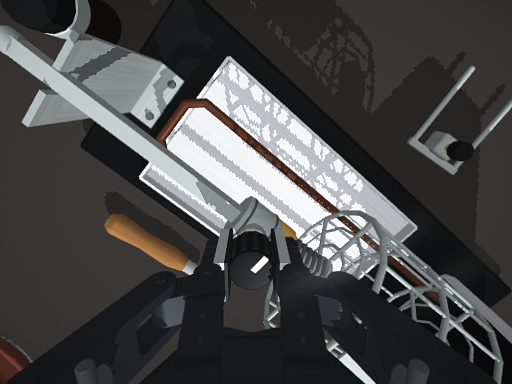

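The collar bears on the hub at (290,232), and the white line is still in the same place between the pads, so nothing slipped noticeably. Next I'll open the gripper and lift.

Request:
{"api": "jog_arm", "payload": {"increments": "0.6 0 0 0 0; 0.6 0 0 0 0; 0.6 0 0 0 0; 0.6 0 0 0 0; 0.6 0 0 -3 0; 0.6 0 0 -6 0; 0.6 0 0 -6 0; 0.6 0 0 -6 0"}}

```text
t: 20.18
tcp_pos: [0.5932, -0.0253, 0.402]
eef_rot: [0.903, 0.43, -0.0, -0.0]
ft_force: [-0.2, -0.6, -0.3]
opening: 0.051
grasp_force: 0.0
```

```bash
python3 s.py|head -1
python3 - <<'E'
from h import *
p=cap("wrist");print(p["T"][:3,3])
for t,z in(("thumbscrew_grip",.189),("collar",.15),("hub",.15)):
    for k in ctrl.mark_of(p,t)[:1]:
        x=atz(ray(p,k["position"]),z);print(t,k["position"],k["confidence"],x,x@[-.186,.983,0]*1e3)
a=proj(p,[.593,-.024,.15]).astype(int);x0=max(0,a[0]-75);y0=max(0,a[1]-75)
print(x0,y0);cv2.imwrite("pics/w8.png",cv2.resize(p["img"][y0:y0+150,x0:x0+190],None,fx=4,fy=4,interpolation=2))
E
```

```text
20.325 F along 0.20984980140993273 lat 0.003025025639477332 z -0.03298929266488785 mom [ 0.0082  0.0076 -0.0463] | pos along -135.07112674384445 lat 578.042019587915 [ 0.5931 -0.0253  0.4015]
[0.64596447 0.0401953  0.37070847]
thumbscrew_grip [249.0, 217.9] 0.83 [ 0.58946493 -0.02596067  0.189     ] -135.15981150569252
collar [252.3, 192.7] 0.76 [ 0.59490043 -0.02324108  0.15      ] -133.49746306387624
hub [262.4, 197.5] 0.58 [ 0.59895003 -0.03231333  0.15      ] -143.16870875000657
176 119
```

View pics/w8.png

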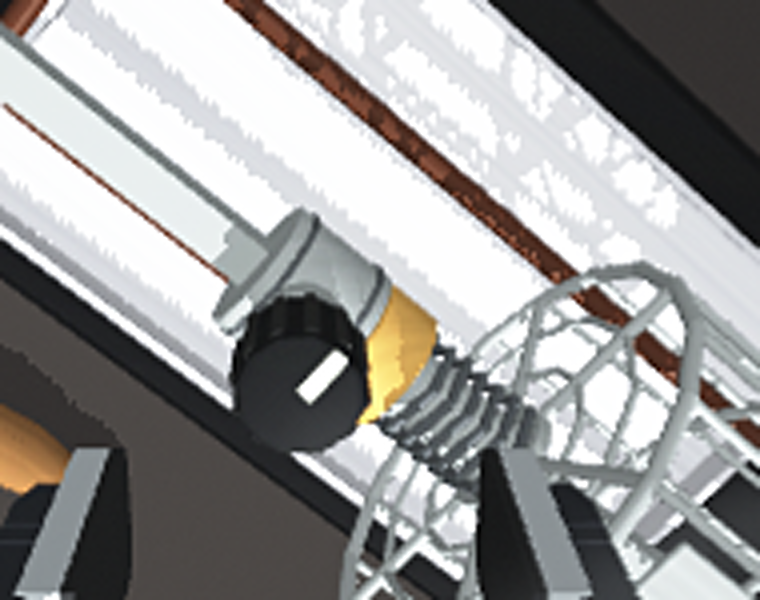

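The head is free, the collar sits flush on the brass hub, and the spring coils are still visibly open. I'll check the line angle from this view.

Run:
```python
from h import *
p=cap("wrist")
im=cv2.resize(p["img"][205:225,246:268],None,fx=1,fy=1)
m=(p["img"].min(2)>170).astype(np.uint8);n,l,s,c=cv2.connectedComponentsWithStats(m)
i=l[213,257];ys,xs=np.where(l==i);print(s[i])
P=np.array([atz(ray(p,(x,y)),.2)[:2] for x,y in zip(xs,ys)])
w,v=np.linalg.eigh(np.cov(P.T));d=v[:,1];d=d*np.sign(d[0]);print("screw angle",np.arctan2(d[1],d[0])-.187,np.sqrt(w))
```

```text
[250 206  12  13  69]
screw angle -0.010289939406304682 [0.00102309 0.00295033]
```

```bash
python3 -c "
from rig import ctrl
print(ctrl.hand_in(), ctrl.read_state()['t'])"
```

```text
the job is handed in; nothing more can be done
the job is handed in; nothing more can be done
```

The stop collar now holds the basket against the motor-side collar with the hub squeezed by about 2.5 mm (estimated from the push force), its thumbscrew is back to about 0 rad (tight), the gripper is clear, and I handed the job in at just over 20 s; no verdict was returned.

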